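# Dial the toothbrush case open and draw the brush out through its short window

## Task

Turn the knob on the white toothbrush case until the little pointer on its sliding shutter stands at the mark on the lid, which opens the window fully. Then reach in, take the toothbrush, tilt it and bring it out through the window, which is shorter than the brush, without forcing it against the case, and finish still holding it in the air, the whole brush at least 3 cm above the case. Leave the pointer at the mark and the other things on the ledge where they are.

Things in the scene. Friction and masses are not known exactly. Their poses are not given: they have to be found in the camera images.
- case: white plastic toothbrush case, fixed on the glass ledge (ledge top 8 mm above the work surface), 264 mm long (x), 154 mm wide (y), 62 mm high with its shutter; origin at the centre of its underside, z up. Walls 5 mm; inside 254 mm long, 144 mm wide. Head end of the brush is at +x, knob at +y, pointer and mark at -y
- rest_floor (a point): centre of the case's inner floor, 6 mm above its underside; axes as the case. Two rests 6 mm thick stand across the floor 58 mm to either side along x, 12 mm high and 50 mm wide; the brush lies across them
- window (a point): centre of the lid's window, at the lid's top face, 58 mm above the case's underside; axes as the case. The lid is 4 mm thick; the window is 132 mm long (x) and 106 mm wide (y), all round it the lid covers the inside
- shutter_mid (a point): centre of the window (132 x 110 mm) in the aluminium shutter plate that slides on the lid along the case's x, at its top face, 62.5 mm above the case's underside; plate 4 mm thick. With the pointer at the mark both windows coincide; before it the shutter covers the -x part of the lid's window, past it the +x part
- knob (a joint): turn of the knob in rad, growing clockwise as seen from above, 0 to 2.5, friction about 0.1 N m, stays where it is left. 1 rad clockwise moves the shutter and pointer 22 mm towards -x of the case; the pointer is at the mark at 2.0. It starts between 0 and 1.2
- knob_grip (a point): on the knob's upright axis, at the height to grip, 125 mm from the case's middle towards +y, 47 mm above its underside. Grey disc 44 mm across (top 23 mm below this point) with a bar grip 42 mm long, 14 mm thick, rising to 7 mm above this point. At knob value 0 the bar lies along the case's x, at q it has turned q clockwise. Case wall 48 mm from the axis
- pointer (a point): tip of the small black triangular pointer on the -y edge of the shutter; moves along the case's x
- mark (a point): inner end of the black line on the lid, beside the pointer's path; the pointer is at the mark when both have the same x in the case's frame
- brush_center (a point): middle of the green ribbed toothbrush, 170 mm long, about 25 g; x along it to the head, z up (bristles up), 24 mm above the case's underside. Handle 13 mm wide, 12 mm thick, from 85 mm behind to 40 mm ahead of this point, then neck and head, bristles to 11 mm above it. It lies on the rests, roughly along and amid the case, head to +x, both ends under the lid
- brush_head (a point): the brush's head end, 85 mm along +x from brush_center
- brush_heel (a point): the brush's handle end, 85 mm along -x from brush_center
- dispenser: bystander: empty white pump dispenser, 60 mm diameter, 140 mm high, loose; origin at the centre of its underside
- pillbox: bystander: closed round blue pill box, 70 mm diameter, 25 mm high, loose; origin at the centre of its underside
- tray: bystander: oval white ceramic tray, 160 x 100 mm, 15 mm high, loose; origin at the centre of its underside
- pusher: bystander: steel cuticle pusher, 120 mm long, 7 mm thick, loose, lying in the tray
There are look-alikes about, which are no part of the job. Of the things shaped like the part that bears brush_center, the green one is meant.

How it is judged:
By the outcome, as a careful person would: the job done as asked, in the order asked, and still so for the second after the job is handed in, while the arm keeps its last pose, push and grip.
It also fails if it takes over 51 s, if anything falls off the work surface, if the arm or the gripper's body presses on something with over 40 N, if the wrist force passes 120 N, or if a joint passes its speed limit or range.

## Robot

A 6-joint arm with a two-finger parallel gripper is mounted at the origin on the work surface. World frame = base frame: x ahead of the robot, y to its left, z up, the work surface at z = 0. Lengths are in m, angles in degrees, forces in N, time in s.
With the tool pointing down it reaches from about 0.3 to 0.85 m from the base axis. Payload 5.4 kg.
Tool frame: the origin (TCP) lies at the very end of the fingers, on their centre line; the grasp point (between the pads) lies 19 mm behind it; x points along the fingers, y is the direction in which the jaws open and shut, and the axes are right-handed (so a half turn about x gives the same grasp; the last joint's range is limited). The gripper opens to 85 mm and grips with 20 to 120 N. Pads are 22 mm wide; open, the fingers measure 114 mm over their backs; the gripper's body (76 mm by 85 mm) begins 54 mm behind the grasp point. The pads swing forward as they close: fully open they stand 13 mm farther back than shut.
Start: joints at [-79.819, 9.076, 91.501, -0, 79.423, -12.038], TCP at [0.217, -0.532, 0.202] pointing down, gripper open.
Joint ranges: [-166.64, 166.64], [-54.1, 131.32], [10.49, 154.53], [-73.88, 253.88], [9.74, 151.15], [-171.62, 171.62]. Speed limits (degrees/s): [147.25, 147.25, 180, 180, 180, 180].

## Interface

Orientations are given as a 3x3 rotation matrix whose columns are the frame's x, y, z axes.
In Python, from workcell import * gives the robot as it stands.
- The arm moves only by the tool apply_moves, never from a script. Its argument "moves" is a list of rows, each a list of 3 entries, a list of its own where there are three numbers: the turn, a rotation vector about the world's x, y, z in rad, then the shift along the world's x, y, z in m, then the gripper command: -1 is shut, 1 is fully open, values between are in proportion. A call has 1 to 8 rows; each row is the pose to reach, as a shift and turn from the pose measured when the call began; what a row does not reach only later rows make up. A row lasts 1/8 s, in which the tool goes at most 62.5 mm and 10.7 degrees, less where a joint would pass 70% of its speed; a pose out of reach is approached as far as the arm can. A call with a gripper value outside its range is refused whole. The fingers move at their own pace and stop on an object; the grip force is fixed at half the most. Time passes only in rows, so rows that repeat a pose let the fingers close. It gives the time, the measured TCP pose, the force and the opening at its end, in the units of the state.
- get_state(): the state, without advancing time (a new reading comes with each control period).
- get_image(name): name is "scene" or "side" or "wrist"; returns (picture, depth): 480x640x3 uint8, red, green, blue; 480x640 float32, m along the optical axis (not along the pixel's ray), 0 where there is no reading.
- get_calibration(name): a dict with "fx", "fy", "cx", "cy" (pixels), "dist" ([k1, k2, p1, p2, k3] as OpenCV has them; the pictures are not rectified), "T" (4x4, takes a point from camera to world coordinates). Camera axes: x right, y down, z forward; pixel columns grow to the right and rows downward; lengths in m; the calibration is good to about 2 mm. A picture is of the moment at which its call begins: read the wrist's pose just before it. get_calibration takes no time and is no camera call; for the wrist camera it gives the pose at the moment of the call.
- sign_off(): hands the job in, once; it reports no verdict.
Trained networks look in the newest picture that a camera, given by its name, has taken for a name from the list of things; names that differ only in an ending like _2 or _b are one class to them, and where a whole thing is asked for, a point or a joint stands for the part that bears it (a point fixed in the world has none). Each returns a list of dicts, best first, with "score" (0 to 1); they miss things now and then, are a little off and sometimes report something else, mostly with a low value. They report only what shows in the picture. A call takes as long as a camera call. They do not tell look-alikes from the thing itself.
- search_frame(camera, query): "location" ([column, row] in pixels, amid what is visible of it).
- outline_of(camera, query): "region" (480x640 bool, what is visible of it) and "location" ([column, row] in pixels, amid what is visible of it).
- pinpoint(camera, query): "location" ([column, row] in pixels: a listed point, or the origin of a listed thing).
The state is a dict: "time_s": time; "joint_positions": joint angles; "qvel": joint speeds; "joint_torque": joint torques, N m; "ee_pos": TCP position; "orientation": TCP orientation; "force": force on the tool from outside, world axes, zero at the start; "torque": the same for the moment, N m; "opening": finger opening in m.
Only numpy, scipy, OpenCV 4.12 (cv2) and the standard library are available. Lean on these libraries where they do the work, as an engineer would, in place of code of your own. Each camera call takes 0.05 s, during which the arm holds its last target. There are 200 camera calls.

## Working session

There is one attempt and no reset: what is moved stays moved. The work goes in short steps, Python scripts to look and compute and a tool call to move; the robot and the scene stay as the last step left them, time stands still between calls to the robot, and variables do not carry over. Pictures are saved under pics/ and viewed, about 8 in all and at most 12, crops included, and the job is handed in when it is done.

Besides the shell and the picture viewer there is one more tool, called after ">>>" as name([rows], argument=value, ...), one row to a line, values as JSON. apply_moves: Moves the arm, as the interface text tells. Its arguments: {"type":"object","properties":{"moves":{"type":"array"}},"required":["moves"]}

```bash
mkdir -p pics; ls; cat > h.py <<'E'
from workcell import *
import numpy as np, cv2
def ray(cam,px,T=None):
    c=get_calibration(cam); K=np.array([[c['fx'],0,c['cx']],[0,c['fy'],c['cy']],[0,0,1]])
    u=cv2.undistortPoints(np.array([[px]],float),K,np.array(c['dist'],float))[0,0]
    T=np.array(c['T']) if T is None else T
    return T[:3,3],T[:3,:3]@np.array([u[0],u[1],1.])
def at_z(cam,px,z,T=None):
    o,d=ray(cam,px,T); return o+d*(z-o[2])/d[2]
def proj(cam,P):
    c=get_calibration(cam); K=np.array([[c['fx'],0,c['cx']],[0,c['fy'],c['cy']],[0,0,1]])
    M=np.linalg.inv(np.array(c['T']))
    return cv2.projectPoints(np.atleast_2d(P).astype(float),cv2.Rodrigues(M[:3,:3])[0],M[:3,3],K,np.array(c['dist'],float))[0][:,0]
def save(im,n): cv2.imwrite('pics/'+n,im[:,:,::-1])
E
python3 - <<'E'
from h import *
np.set_printoptions(precision=3,suppress=True)
for cam in ['scene','side']:
    im,d=get_image(cam); save(im,cam+'0.png'); np.save(cam+'0.npy',d)
    print(cam,np.array(get_calibration(cam)['T']))
    for q,z in [('case',.008),('window',.066),('shutter_mid',.0705),('knob_grip',.055),('pointer',.07),('mark',.066),('brush_center',.032),('brush_head',.032),('brush_heel',.032),('dispenser',.008),('pillbox',.008),('tray',.008)]:
        r=pinpoint(cam,q)
        print(q,[(round(x['score'],2),np.round(x['location']),at_z(cam,x['location'],z)) for x in r[:3]])
print(get_state()['time_s'])
E
```

```text
pics
scene [[ 0.716  0.391 -0.578  1.03 ]
 [ 0.698 -0.399  0.595 -0.595]
 [ 0.002 -0.829 -0.559  0.665]
 [ 0.     0.     0.     1.   ]]
case [(0.98, array([349., 308.]), array([ 0.563, -0.006,  0.008]))]
window [(0.76, array([351., 287.]), array([ 0.568, -0.01 ,  0.066]))]
shutter_mid []
knob_grip [(0.56, array([400., 267.]), array([0.587, 0.121, 0.055])), (0.29, array([355., 301.]), array([ 0.591, -0.025,  0.055]))]
pointer [(0.55, array([337., 307.]), array([ 0.591, -0.075,  0.07 ]))]
mark [(0.97, array([323., 299.]), array([ 0.554, -0.073,  0.066]))]
brush_center [(0.89, array([110., 302.]), array([ 0.238, -0.343,  0.032])), (0.83, array([356., 299.]), array([0.573, 0.001, 0.032])), (0.8, array([332., 186.]), array([0.218, 0.323, 0.032]))]
brush_head [(0.82, array([362., 190.]), array([0.293, 0.358, 0.032])), (0.65, array([ 97., 329.]), array([ 0.29 , -0.397,  0.032])), (0.56, array([356., 287.]), array([0.548, 0.03 , 0.032]))]
brush_heel [(0.82, array([327., 278.]), array([0.487, 0.012, 0.032])), (0.64, array([121., 276.]), array([ 0.176, -0.286,  0.032])), (0.6, array([307., 186
[... 235 characters left out ...]
))]
tray [(0.86, array([182., 374.]), array([ 0.471, -0.337,  0.008]))]
side [[ 0.763 -0.492  0.419 -0.183]
 [-0.646 -0.563  0.516 -0.746]
 [-0.018 -0.664 -0.747  1.186]
 [ 0.     0.     0.     1.   ]]
case []
window [(0.59, array([359., 212.]), array([0.567, 0.003, 0.066]))]
shutter_mid [(0.8, array([368., 208.]), array([ 0.593, -0.007,  0.071]))]
knob_grip []
pointer []
mark []
brush_center [(0.78, array([340., 388.]), array([ 0.2  , -0.335,  0.032]))]
brush_head [(0.61, array([379., 390.]), array([ 0.261, -0.395,  0.032])), (0.36, array([189., 204.]), array([0.249, 0.363, 0.032]))]
brush_heel [(0.7, array([299., 388.]), array([ 0.133, -0.277,  0.032]))]
dispenser []
pillbox []
tray []
1.3
```

```bash
python3 - <<'E'
import cv2,numpy as np
a=cv2.imread('pics/scene0.png');b=cv2.imread('pics/side0.png')
x=cv2.resize(a[210:380,240:460],(800,618))[:600]
cv2.imwrite('pics/c1.png',x)
E
```

```text
(no output)
```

View pics/scene0.png

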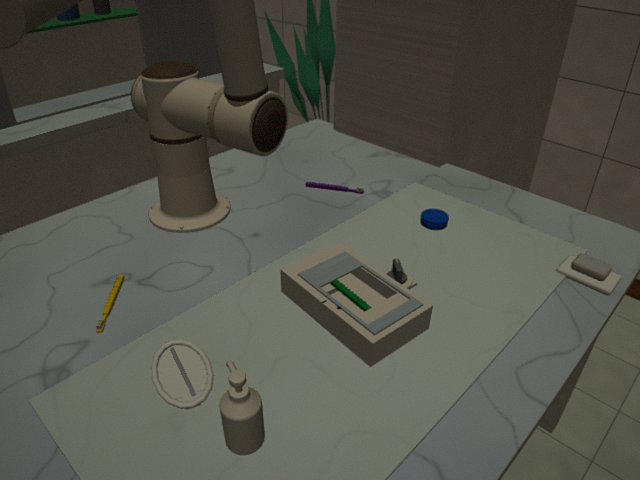

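View pics/c1.png

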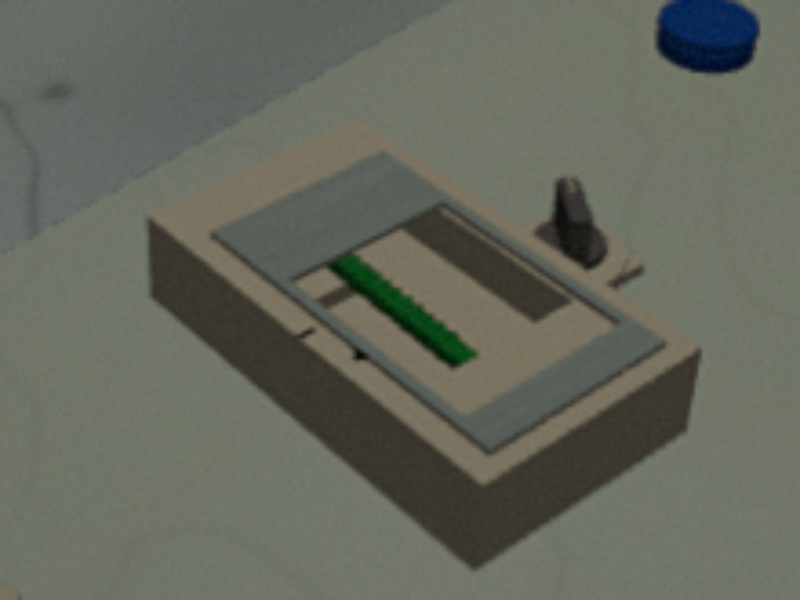

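Look-alikes: the yellow brush (110,302), the purple one (332,187) and the green one in the case (350,293). I choose the green one; the crop shows it in the case, with the pointer at crop (360,355) on the +x side of the mark at (305,333).

```bash
python3 - <<'E'
from h import *
np.set_printoptions(precision=4,suppress=True)
s=800/220; s2=618/170
def c(p): return [240+p[0]/s,210+p[1]/s2]
L,R,F,B=[at_z('scene',c(p),.066) for p in [(148,217),(700,350),(483,487),(360,120)]]
print(L,R,F,B)
ex=((F-L)+(R-B))[:2]; ey=((B-L)+(R-F))[:2]
print('center',(L+R+F+B)/4,'len',np.linalg.norm(F-L),np.linalg.norm(R-B),np.linalg.norm(B-L),np.linalg.norm(R-F))
yaw=np.degrees(np.arctan2(ex[1],ex[0]));print('yaw',yaw,np.degrees(np.arctan2(-ey[0],ey[1])))
print('mark',at_z('scene',c((305,333)),.066),'pointer',at_z('scene',c((360,357)),.0705))
d=np.load('scene0.npy')
# depth check on lid top
for p in [(330,195),(250,205),(520,460)]:
    u=c(p); o,dd=ray('scene',u); print('pt',o+dd*d[int(round(u[1])),int(round(u[0]))])
print('bar top',at_z('scene',c((570,182)),.062),at_z('scene',c((590,215)),.062))
print('brush',at_z('scene',c((345,265)),.038),at_z('scene',c((465,355)),.038))
o=outline_of('scene','knob')
print([(x['score'],x['location'],x['region'].sum()) for x in o])
print(np.array(get_calibration('wrist')['T']))
print(get_state()['orientation'])
E
```

```text
[ 0.4319 -0.0667  0.066 ] [0.7105 0.0509 0.066 ] [ 0.6915 -0.0994  0.066 ] [0.4514 0.0861 0.066 ]
center [ 0.5713 -0.0073  0.066 ] len 0.26165996905089167 0.2614227932731769 0.15408180914707933 0.15150582506923949
yaw -7.45068456848399 -7.258482917513124
mark [ 0.5598 -0.0775  0.066 ] pointer [ 0.595  -0.0757  0.0705]
pt [0.4948 0.0121 0.072 ]
pt [ 0.4619 -0.0175  0.0638]
pt [ 0.6906 -0.0701  0.0618]
bar top [0.575 0.127 0.062] [0.6016 0.1093 0.062 ]
brush [0.5143 0.0043 0.038 ] [ 0.6094 -0.008   0.038 ]
[(0.67, [396.5, 269.9], np.int64(277))]
[[ 0.3785 -0.8899 -0.2547  0.2819]
 [-0.9256 -0.3637 -0.1049 -0.5058]
 [ 0.0007  0.2754 -0.9613  0.3738]
 [ 0.      0.      0.      1.    ]]
[[-0.      0.3781 -0.9258]
 [ 0.     -0.9258 -0.3781]
 [-1.     -0.      0.    ]]
```

>>> apply_moves([
  [[0,0,0.16],[0.03,0.05,0.02],-0.2],
  [[0,0,0.32],[0.06,0.1,0.04],-0.2],
  [[0,0,0.48],[0.09,0.15,0.05],-0.2],
  [[0,0,0.64],[0.12,0.2,0.05],-0.2],
  [[0,0,0.8],[0.15,0.25,0.05],-0.2],
  [[0,0,0.96],[0.18,0.31,0.05],-0.2],
  [[0,0,1.12],[0.21,0.37,0.05],-0.2],
  [[0,0,1.28],[0.24,0.43,0.05],-0.2],
])

```text
time_s: 2.35
ee_pos: [0.452, -0.1127, 0.2525]
orientation: [[0.001, 0.995, 0.102], [-0.001, 0.102, -0.995], [-1.0, 0.001, 0.001]]
force: [1.6, -0.3, 0.5]
opening: 0.0338
```

>>> apply_moves([
  [[0,0,0.16],[0.02,0.03,0],-0.2],
  [[0,0,0.32],[0.04,0.06,0],-0.2],
  [[0,0,0.48],[0.06,0.1,0],-0.2],
  [[0,0,0.64],[0.09,0.14,0],-0.2],
  [[0,0,0.8],[0.11,0.17,0],-0.2],
  [[0,0,0.92],[0.13,0.2,0],-0.2],
  [[0,0,0.92],[0.13,0.21,0],-0.2],
  [[0,0,0.92],[0.13,0.21,0],-0.2],
])

```text
time_s: 3.35
ee_pos: [0.5815, 0.0974, 0.2524]
orientation: [[0.001, 0.522, 0.853], [0.0, 0.853, -0.522], [-1.0, 0.0, 0.0]]
force: [0.6, 0.0, 0.4]
opening: 0.0342
```

```bash
cat > w.py <<'E'
from h import *
import sys
np.set_printoptions(precision=4,suppress=True)
s=get_state(); print(s['time_s'],s['ee_pos'],s['opening'],s['joint_positions'],s['force']); O=np.array(s['orientation']); print('yaw tool y',np.degrees(np.arctan2(O[1,1],O[0,1])),O[:,0])
T=np.array(get_calibration('wrist')['T'])
im,d=get_image('wrist'); save(im,sys.argv[1]); np.save('wd.npy',d); np.save('wT.npy',T)
for q,z in [('window',.066),('shutter_mid',.0705),('knob_grip',.055),('pointer',.07),('mark',.066),('brush_center',.032),('brush_head',.032),('brush_heel',.032)]:
    r=pinpoint('wrist',q); print(q,[(round(x['score'],2),np.round(x['location']),at_z('wrist',x['location'],z,T)) for x in r[:2]])
E
python3 w.py w1.png
```

```text
3.35 [0.5815 0.0974 0.2524] 0.03422926549437161 [ -2.2297   9.5415  85.3128   0.0076  85.1156 -60.7642] [0.6226 0.0195 0.4343]
yaw tool y 58.53379177895937 [ 0.0005  0.0001 -1.    ]
window [(0.64, array([219., 245.]), array([ 0.5688, -0.0047,  0.066 ]))]
shutter_mid []
knob_grip [(0.81, array([347., 182.]), array([0.5813, 0.1209, 0.055 ])), (0.73, array([232., 237.]), array([0.5699, 0.006 , 0.055 ]))]
pointer [(0.81, array([169., 302.]), array([ 0.5884, -0.0748,  0.07  ]))]
mark [(0.69, array([156., 276.]), array([ 0.562 , -0.0717,  0.066 ]))]
brush_center [(0.82, array([235., 237.]), array([0.5742, 0.0008, 0.032 ]))]
brush_head [(0.52, array([171., 302.]), array([ 0.5968, -0.0947,  0.032 ]))]
brush_heel []
```

View pics/w1.png

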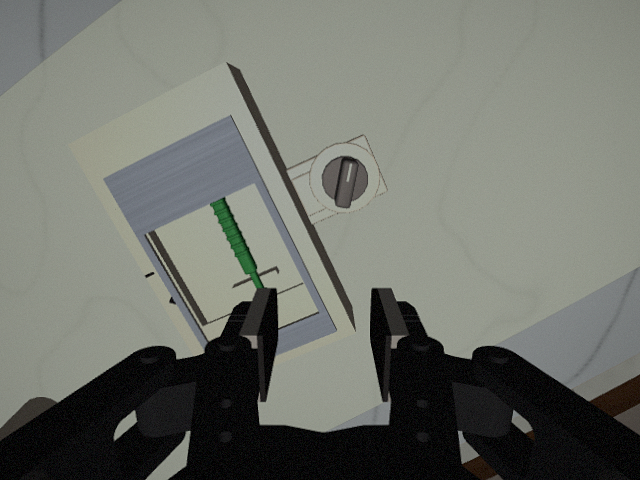

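The wrist view shows the knob bar running from (351,157) to (343,207) on a disc centred at about (345,179). The brush's neck begins at (252,272), and the lid corners are at (228,63), (355,331) and (68,145).

```bash
python3 - <<'E'
from h import *
np.set_printoptions(precision=4,suppress=True)
T=np.load('wT.npy')
for n,p,z in [('barA',(350,158),.062),('barB',(343,206),.062),('disc',(345,179),.032),('lidBL',(228,63),.066),('lidBR',(355,331),.066),('lidL',(68,145),.066),('handleA',(218,200),.032),('handleEnd',(250,270),.032),('mark',(154,275),.066),('ptr',(170,301),.07),('winA',(258,183),.0705),('winB',(333,310),.0705)]:
    print(n,at_z('wrist',p,z,T))
E
```

```text
barA [0.5639 0.1341 0.062 ]
barB [0.5966 0.1077 0.062 ]
disc [0.5817 0.1203 0.032 ]
lidBL [0.4472 0.0895 0.066 ]
lidBR [0.7053 0.0561 0.066 ]
lidL [ 0.4271 -0.0646  0.066 ]
handleA [0.536  0.0076 0.032 ]
handleEnd [ 0.6103 -0.0061  0.032 ]
mark [ 0.5607 -0.0725  0.066 ]
ptr [ 0.5884 -0.0733  0.07  ]
winA [0.5405 0.0574 0.0705]
winB [0.6738 0.0507 0.0705]
```

>>> apply_moves([
  [[0,0,-0.09],[0.0005,0.023,-0.03],-0.2],
  [[0,0,-0.09],[0.0005,0.023,-0.08],-0.2],
  [[0,0,-0.09],[0.0005,0.023,-0.13],-0.2],
  [[0,0,-0.09],[0.0005,0.023,-0.17],-0.2],
  [[0,0,-0.09],[0.0005,0.023,-0.2],-0.2],
  [[0,0,-0.09],[0.0005,0.023,-0.214],-0.2],
  [[0,0,-0.09],[0.0005,0.023,-0.214],-0.2],
])

```text
time_s: 4.68
ee_pos: [0.582, 0.1198, 0.0382]
orientation: [[-0.0, 0.597, 0.802], [0.0, 0.802, -0.597], [-1.0, 0.0, -0.0]]
force: [0.3, 0.3, -0.3]
opening: 0.0343
```

>>> apply_moves([
  [[0,0,0],[0,0,0],-0.6],
  [[0,0,0],[0,0,0],-0.8],
  [[0,0,0],[0,0,0],-1],
  [[0,0,0],[0,0,0],-1],
  [[0,0,0],[0,0,0],-1],
])

```text
time_s: 5.3
ee_pos: [0.582, 0.1198, 0.0383]
orientation: [[-0.0, 0.597, 0.802], [0.0, 0.802, -0.597], [-1.0, 0.0, -0.0]]
force: [-0.0, 0.0, -0.4]
opening: 0.0
```

The fingers closed on nothing, so I look.

```bash
python3 - <<'E'
from h import *
im,d=get_image('scene'); a=cv2.resize(im[200:340,320:480],(686,600))
im2,_=get_image('wrist'); save(a,'s2.png'); save(im2,'w2.png')
E
```

```text
(no output)
```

View pics/s2.png

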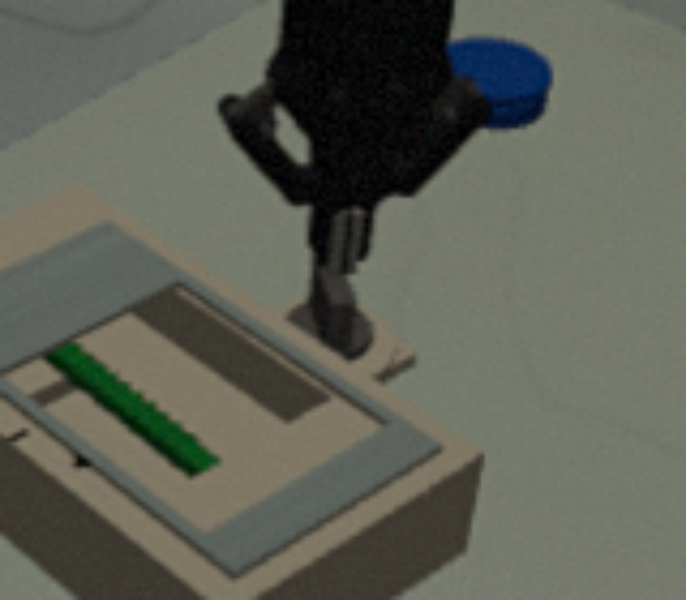

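The fingers stand in line with the bar, at or behind its top around (335,270). The wrist view should tell which.

View pics/w2.png

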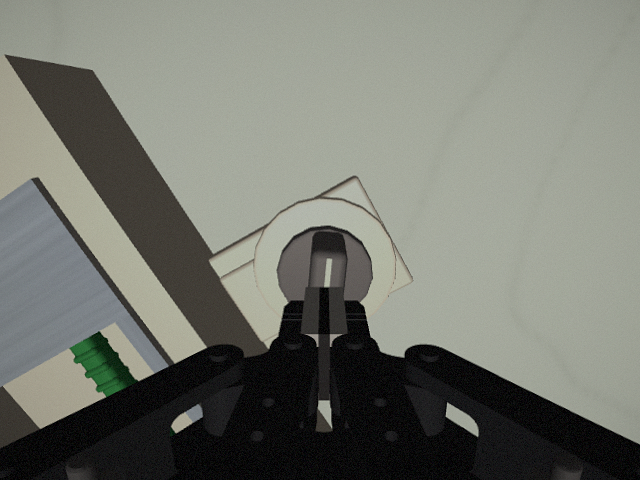

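```bash
python3 - <<'E'
from h import *
np.set_printoptions(precision=4,suppress=True)
s=get_state();p=np.array(s['ee_pos']);O=np.array(s['orientation'])
print(p,s['opening'],s['force'],s['torque'])
im,d=get_image('wrist'); T=np.array(get_calibration('wrist')['T'])
for k in [0,-.019,-.04]: print(k,proj('wrist',p+k*O[:,0]))
def pt(u):
    o,dd=ray('wrist',u,T); r=d[int(u[1])-1:int(u[1])+2,int(u[0])-1:int(u[0])+2]; z=np.median(r); return z,o+dd*z
for n,u in [('disc',(293,270)),('disc2',(360,270)),('bartop',(328,240)),('bartop2',(327,275)),('white',(270,270)),('plate',(360,200)),('fingertip',(325,295)),('finger',(325,320)),('lid',(120,260)),('ledge',(500,150)),('lid2',(50,150))]: print(n,u,*pt(u))
print(proj('wrist',[[.582,.1205,.062],[.582,.1205,.032]]))
print(pinpoint('wrist','knob_grip'))
sd=np.load('scene0.npy')
for u in [(397,263),(400,270)]:
    o,dd=ray('scene',u); print('scene bar',o+dd*sd[u[1],u[0]])
E
```

```text
[0.5819 0.1197 0.0381] 1.5125506418366992e-05 [-0.6464 -0.364   0.3069] [ 0.     -0.0379  0.0326]
0 [[323.73   280.4566]]
-0.019 [[323.6731 298.7044]]
-0.04 [[323.5938 324.1143]]
disc (293, 270) 0.18988179 [0.5718 0.11   0.0315]
disc2 (360, 270) 0.18975016 [0.5897 0.1342 0.0316]
bartop (328, 240) 0.1702501 [0.5662 0.1336 0.0466]
bartop2 (327, 275) 0.15735295 [0.573  0.1279 0.0626]
white (270, 270) 0.19815664 [0.5673 0.0991 0.0238]
plate (360, 200) 0.19482262 [0.5665 0.152  0.018 ]
fingertip (325, 295) 0.14212742 [0.5733 0.1268 0.0787]
finger (325, 320) 0.12428148 [0.5731 0.1269 0.0971]
lid (120, 260) 0.15226746 [0.5222 0.0712 0.066 ]
ledge (500, 150) 0.19836694 [0.5886 0.2194 0.0078]
lid2 (50, 150) 0.14121196 [0.4781 0.0791 0.0661]
[[325.3881 303.0235]
 [325.2102 274.4507]]
[{'location': [323.7, 293.6], 'score': 0.73}]
scene bar [0.5802 0.121  0.0603]
scene bar [0.5971 0.1085 0.058 ]
```

```bash
python3 - <<'E'
from h import *
np.set_printoptions(precision=4,suppress=True)
s=get_state();p=np.array(s['ee_pos']);O=np.array(s['orientation'])
im,d=get_image('wrist'); T=np.array(get_calibration('wrist')['T'])
for c in (310,325,340):
  for r in range(262,340,5):
    o,dd=ray('wrist',(c,r),T); print(c,r,im[r,c],o+dd*d[r,c])
f=p+np.array([[-.011*.8,.011*.6,0],[-.0088,.0066,.019],[-.0088,.0066,.036]])
print('front of finger at tcp, +19,+36',proj('wrist',f))
print('scene',proj('scene',f))
im,d=get_image('scene')
for u in [(398,255),(399,259),(400,262),(401,266),(398,266)]:
    o,dd=ray('scene',u); print('scene',u,im[u[1],u[0]],o+dd*d[u[1],u[0]])
E
```

```text
310 262 [56 51 52] [0.5659 0.1252 0.0596]
310 267 [51 46 46] [0.5675 0.124  0.0596]
310 272 [54 50 48] [0.5688 0.123  0.0605]
310 277 [55 51 52] [0.5701 0.1221 0.0617]
310 282 [65 63 62] [0.5716 0.121  0.0619]
310 287 [55 54 49] [0.57   0.1226 0.0722]
310 292 [54 53 49] [0.5701 0.1227 0.0763]
310 297 [53 54 50] [0.5701 0.1229 0.0808]
310 302 [57 53 54] [0.5703 0.1229 0.0842]
310 307 [52 49 47] [0.5705 0.1229 0.0877]
310 312 [51 51 48] [0.5705 0.123  0.0913]
310 317 [55 53 52] [0.5707 0.123  0.0944]
310 322 [53 52 48] [0.5706 0.1232 0.0981]
310 327 [54 51 48] [0.5703 0.1236 0.102 ]
310 332 [56 52 50] [0.5709 0.1232 0.1035]
310 337 [0 0 0] [0.5703 0.1238 0.1077]
325 262 [97 91 86] [0.5687 0.1302 0.0615]
325 267 [108 104  99] [0.5702 0.1291 0.0619]
325 272 [144 144 134] [0.5715 0.1281 0.0627]
325 277 [169 172 158] [0.5734 0.1267 0.0619]
325 282 [172 177 160] [0.5746 0.1258 0.063 ]
325 287 [82 83 74] [0.5733 0.1268 0.0717]
325 292 [0 4 1] [0.573  0.1269 0.0768]
325 297 [4 0 0] [0.5732 0.1268 0.0805]
325 302 [12  5 12] [0.5735 0.1266 0.0836]
325 307 [17 20 18] [0.5735 0.1266 0.0873]
325 3
[... 627 characters left out ...]
 52 49] [0.576  0.1306 0.0882]
340 312 [60 56 54] [0.5759 0.1305 0.0918]
340 317 [53 49 44] [0.5765 0.13   0.0934]
340 322 [55 52 50] [0.5761 0.1301 0.0975]
340 327 [49 48 41] [0.5758 0.1302 0.1011]
340 332 [55 55 50] [0.5757 0.1301 0.104 ]
340 337 [1 8 3] [0.5751 0.1304 0.1079]
front of finger at tcp, +19,+36 [[323.8954 256.5542]
 [323.8602 272.4882]
 [323.8213 290.0885]]
scene [[394.7382 269.0763]
 [395.6208 261.743 ]
 [396.4237 255.0517]]
scene (398, 255) [54 54 49] [0.5896 0.106  0.0927]
scene (399, 259) [38 36 33] [0.5909 0.1095 0.0818]
scene (400, 262) [22 24 18] [0.5917 0.1134 0.0727]
scene (401, 266) [74 75 68] [0.5528 0.1825 0.0058]
scene (398, 266) [64 61 55] [0.5877 0.1142 0.0601]
```

Both cameras show the real fingertips about 33 mm behind the reported TCP (tips at z≈0.071, bar top 0.062). So I open, go lower and grip again.

>>> apply_moves([
  [[0,0,0],[0,0,0],-0.2],
  [[0,0,0],[0,0,0],-0.2],
  [[0,0,0],[0,0,0],-0.2],
  [[0,0,0],[0,0,0],-0.2],
  [[0,0,0],[0,0.0005,-0.01],-0.2],
  [[0,0,0],[0,0.0005,-0.02],-0.2],
  [[0,0,0],[0,0.0005,-0.029],-0.2],
  [[0,0,0],[0,0.0005,-0.029],-0.2],
])

```text
time_s: 6.6
ee_pos: [0.5808, 0.1202, 0.0077]
orientation: [[-0.003, 0.597, 0.802], [0.0, 0.802, -0.597], [-1.0, -0.001, -0.002]]
force: [-0.7, 0.7, 0.2]
opening: 0.0342
```

>>> apply_moves([
  [[0,0,0],[0,0,0],-0.5],
  [[0,0,0],[0,0,0],-0.7],
  [[0,0,0],[0,0,0],-1],
  [[0,0,0],[0,0,0],-1],
  [[0,0,0],[0,0,0],-1],
])

```text
time_s: 7.22
ee_pos: [0.5814, 0.1206, 0.0081]
orientation: [[-0.001, 0.597, 0.802], [0.001, 0.802, -0.597], [-1.0, -0.0, -0.002]]
force: [2.7, 4.2, 0.1]
opening: 0.0128
```

>>> apply_moves([
  [[0,0,-0.17],[0,0,0],-1],
  [[0,0,-0.34],[0,0,0],-1],
  [[0,0,-0.51],[0,0,0],-1],
  [[0,0,-0.68],[0,0,0],-1],
  [[0,0,-0.85],[0,0,0],-1],
  [[0,0,-1.02],[0,0,0],-1],
  [[0,0,-1.19],[0,0,0],-1],
  [[0,0,-1.34],[0,0,0],-1],
])

```text
time_s: 8.22
ee_pos: [0.5827, 0.121, 0.0081]
orientation: [[0.004, 0.916, -0.402], [0.002, -0.402, -0.916], [-1.0, 0.003, -0.004]]
force: [6.5, 3.4, -5.2]
opening: 0.0123
```

>>> apply_moves([
  [[0,0,-0.1],[0,0,0],-1],
  [[0,0,-0.13],[0,0,0],-1],
  [[0,0,-0.13],[0,0,0],-1],
])

```text
time_s: 8.6
ee_pos: [0.5829, 0.1209, 0.0081]
orientation: [[0.005, 0.856, -0.517], [0.002, -0.517, -0.856], [-1.0, 0.003, -0.004]]
force: [3.3, 2.4, -2.1]
opening: 0.013
```

```bash
python3 - <<'E'
from h import *
np.set_printoptions(precision=4,suppress=True)
s=get_state(); O=np.array(s['orientation']); print(s['time_s'],s['ee_pos'],s['opening'],s['force'],np.degrees(np.arctan2(O[1,1],O[0,1])),s['joint_positions'])
for cam in ['scene','side','wrist']:
  im,d=get_image(cam); save(im,cam+'3.png')
  for q,z in [('pointer',.07),('mark',.066)]: print(cam,q,[(round(x['score'],2),np.round(x['location'],1),at_z(cam,x['location'],z)) for x in pinpoint(cam,q)[:2]])
im,_=get_image('scene'); save(cv2.resize(im[235:355,270:430],(800,600),interpolation=cv2.INTER_CUBIC),'c3.png')
E
```

```text
8.6 [0.5829 0.1209 0.0081] 0.012981213354115931 [ 3.2649  2.409  -2.075 ] -31.10922185162102 [ 0.0413 24.4784 96.279   0.1219 58.9817 31.0877]
scene pointer [(0.91, array([325. , 297.3]), array([ 0.5561, -0.0707,  0.07  ]))]
scene mark [(0.63, array([328.2, 280.6]), array([ 0.5233, -0.0263,  0.066 ])), (0.58, array([322.5, 299.9]), array([ 0.5547, -0.0758,  0.066 ]))]
side pointer [(0.94, array([374.2, 229.2]), array([ 0.5515, -0.0716,  0.07  ]))]
side mark [(0.63, array([377.4, 228.4]), array([ 0.5624, -0.0727,  0.066 ]))]
wrist pointer []
wrist mark []
```

View pics/c3.png

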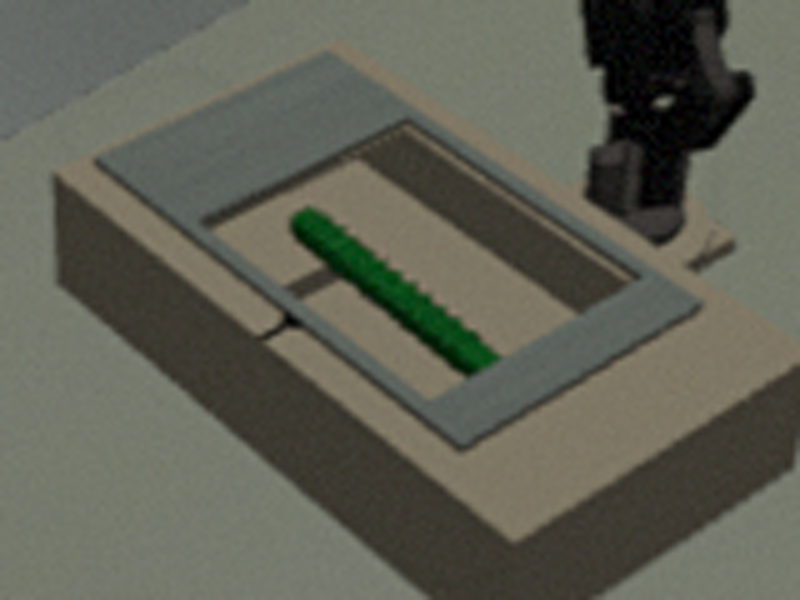

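The pointer is within about half a millimetre of the mark (crop 290,323). I trim by 0.015 rad to the nominal angle, then release, lift, and view from above with the jaws turned for the brush.

>>> apply_moves([
  [[0,0,-0.015],[0,0,0],-1],
  [[0,0,-0.015],[0,0,0],-1],
  [[0,0,-0.015],[0,0,0],-0.3],
  [[0,0,-0.015],[0,0,0],-0.2],
  [[0,0,-0.015],[0,0,0],-0.2],
  [[0,0,-0.015],[0,0,0.03],-0.2],
  [[0,0,-0.015],[0,0,0.08],-0.2],
  [[0,0,-0.015],[0,0,0.13],-0.2],
])

```text
time_s: 10.1
ee_pos: [0.5823, 0.1208, 0.1393]
orientation: [[0.003, 0.848, -0.53], [0.001, -0.53, -0.848], [-1.0, 0.002, -0.003]]
force: [-0.4, -0.1, -0.3]
opening: 0.0344
```

>>> apply_moves([
  [[0,0,-0.16],[0,-0.02,0.04],-0.2],
  [[0,0,-0.32],[-0.01,-0.04,0.08],-0.2],
  [[0,0,-0.48],[-0.02,-0.06,0.1],-0.2],
  [[0,0,-0.64],[-0.03,-0.08,0.1],-0.2],
  [[0,0,-0.8],[-0.04,-0.1,0.1],-0.2],
  [[0,0,-0.96],[-0.05,-0.12,0.1],-0.2],
  [[0,0,-1.142],[-0.05,-0.12,0.1],-0.2],
  [[0,0,-1.142],[-0.05,-0.12,0.1],-0.2],
])

```text
time_s: 11.1
ee_pos: [0.532, 0.0005, 0.2394]
orientation: [[0.002, -0.128, -0.992], [-0.002, -0.992, 0.128], [-1.0, 0.002, -0.003]]
force: [-0.1, -0.1, 0.8]
opening: 0.0344
```

```bash
python3 w.py w4.png
```

```text
11.1 [0.532  0.0005 0.2394] 0.0343758701805835 [-12.8966   1.1726  95.7306  -0.1083  82.9264  84.4826] [-0.0555 -0.0641  0.7683]
yaw tool y -97.3661435420607 [ 0.0025 -0.0025 -1.    ]
window [(0.6, array([324., 160.]), array([ 0.566 , -0.0049,  0.066 ]))]
shutter_mid []
knob_grip [(0.91, array([175., 156.]), array([0.5853, 0.119 , 0.055 ]))]
pointer []
mark [(0.62, array([405., 162.]), array([ 0.5566, -0.0702,  0.066 ]))]
brush_center [(0.9, array([315., 150.]), array([0.5727, 0.002 , 0.032 ])), (0.87, array([627., 424.]), array([ 0.2268, -0.31  ,  0.032 ]))]
brush_head []
brush_heel []
```

View pics/w4.png

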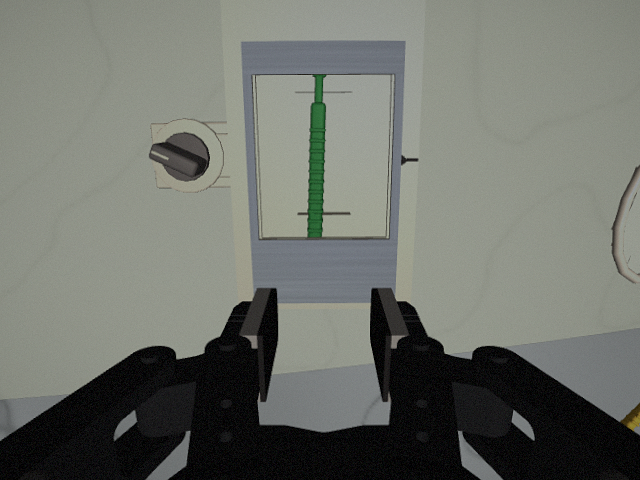

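The window is fully open. The pointer tip at (402,160) lies on the mark line in row 160. The brush runs from (320,75) to (315,238), and its handle ends at (318,102). I check the pointer's rows and work out the brush pose.

```bash
python3 - <<'E'
from h import *
np.set_printoptions(precision=4,suppress=True)
T=np.load('wT.npy'); im=cv2.imread('pics/w4.png'); g=im.astype(int).sum(2)
for c in range(399,420):
    col=g[148:174,c]; w=np.clip(np.median(col)*.8-col,0,None); print(c,round((w*np.arange(148,174)).sum()/max(w.sum(),1),2),int(w.sum()),end=' | ')
G=(im[:,:,1].astype(int)-im[:,:,2])>35
rows=[85,102,110,130,150,170,190,205,225,235]
print()
P=[]
for r in rows:
    xs=np.where(G[r,280:350])[0]+280
    if len(xs): P.append(at_z('wrist',(xs.mean(),r),.032,T)); print(r,xs.min(),xs.max(),P[-1])
P=np.array(P); k=np.polyfit(P[:,0],P[:,1],1); print('brush yaw',np.degrees(np.arctan(k[0])))
a=np.radians(-7.4); R=np.array([[np.cos(a),-np.sin(a)],[np.sin(a),np.cos(a)]])
W=np.array([at_z('wrist',p,.0705,T) for p in [(251,74),(395,74),(390,239),(258,239)]]); c=W.mean(0); print('window',W,c, np.linalg.norm(W[0]-W[1]),np.linalg.norm(W[1]-W[2]))
h=at_z('wrist',(318,102),.032,T); print('handle front end',h, 'case frame', R.T@(h-c)[:2],[list(np.round(R.T@(p-c)[:2],4)) for p in P])
E
```

```text
399 0.0 0 | 400 0.0 0 | 401 160.3 1270 | 402 159.53 2516 | 403 159.62 1931 | 404 159.76 1615 | 405 159.82 1109 | 406 159.8 672 | 407 159.36 843 | 408 159.34 775 | 409 159.39 737 | 410 159.37 765 | 411 159.35 745 | 412 159.37 719 | 413 159.38 746 | 414 159.4 746 | 415 159.38 752 | 416 159.44 781 | 417 159.33 596 | 418 159.16 70 | 419 0.0 0 | 
85 316 322 [ 0.6265 -0.0083  0.032 ]
102 315 321 [ 0.6127 -0.0057  0.032 ]
110 312 324 [ 0.6061 -0.0048  0.032 ]
130 310 324 [ 0.5894 -0.0017  0.032 ]
150 310 324 [0.5722 0.0006 0.032 ]
170 310 323 [0.5547 0.0034 0.032 ]
190 309 322 [0.5369 0.0067 0.032 ]
205 309 321 [0.5232 0.0089 0.032 ]
225 309 321 [0.5045 0.0115 0.032 ]
235 308 321 [0.495  0.0132 0.032 ]
brush yaw -9.203109464327017
window [[ 0.6387  0.0422  0.0705]
 [ 0.6247 -0.067   0.0705]
 [ 0.4941 -0.0515  0.0705]
 [ 0.5084  0.0587  0.0705]] [ 0.5665 -0.0044  0.0705] 0.11009623021524596 0.13151060933811567
handle front end [ 0.6127 -0.0057  0.032 ] case frame [0.046  0.0047] [[np.float64(0.06), np.float64(0.0038)], [np.float64(0.046), np.float64(0.0047)], [np.float64(0.0393), np.float64(0.0047)], [np.float64(0.0223), np.float64(0.0056)], [np.float64(0.005), np.float64(0.0057)], [np.float64(-0.0127), np.float64(0.0062)], [np.float64(-0.0308), np.float64(0.0072)], [np.float64(-0.0446), np.float64(0.0077)], [np.float64(-0.0635), np.float64(0.0078)], [np.float64(-0.0731), np.float64(0.0083)]]
```

```bash
cat > sim.py <<'E'
import numpy as np
def box(t0,t1,n0,n1): 
    a,b=np.meshgrid(np.linspace(t0,t1,max(2,int((t1-t0)/1.5))),np.linspace(n0,n1,max(2,int((n1-n0)/1.5)))); return np.c_[a.ravel(),b.ravel()]
def parts(s): return {'brush':np.r_[box(-85,40,-6.5,6.5),box(40,60,-5,6),box(60,85,-6,11)]-[s,0],'finger':box(-13,13,-12,61),'body':box(-44,44,61,100)}
obs=[(-132,-66,54,63),(66,132,54,63),(-132,-127,0,63),(127,132,0,63),(-132,132,0,6),(-61,-55,6,18),(55,61,6,18)]
def clear(P):
    m=1e9
    for x0,x1,z0,z1 in obs:
        d=np.hypot(np.maximum(np.maximum(x0-P[:,0],P[:,0]-x1),0),np.maximum(np.maximum(z0-P[:,1],P[:,1]-z1),0)); m=min(m,d.min())
    return m
def run(s,way,n=8):
    for i in range(len(way)-1):
        res={}
        for f in np.linspace(0,1,n+1):
            x,z,th=np.array(way[i])*(1-f)+np.array(way[i+1])*f; c,q=np.cos(np.radians(th)),np.sin(np.radians(th)); R=np.array([[c,-q],[q,c]])
            for k,p in parts(s).items(): res[k]=min(res.get(k,99),clear(p@R.T+[x,z]))
        print(way[i],'->',way[i+1],{k:round(float(v),1) for k,v in res.items()})
if __name__=='__main__':
    s=-8; x0=5.5+s
    run(s,[(x0,24.5,0),(x0,34,0),(x0-36,34,0),(x0-36,44,8),(x0-34,49,15),(x0-28,54,22),(x0-20,60,26),(x0+5,80,28),(x0+35,110,28),(x0+35,190,28)])
E
python3 sim.py
python3 - <<'E'
from h import *
T=np.load('wT.npy'); d=np.load('wd.npy'); s=get_state(); p=np.array(s['ee_pos']);O=np.array(s['orientation'])
c=get_calibration('wrist');K=np.array([[c['fx'],0,c['cx']],[0,c['fy'],c['cy']],[0,0,1]])
v,u=np.where((d>0)&(d<.17)); uu=cv2.undistortPoints(np.c_[u,v][:,None].astype(float),K,np.array(c['dist'],float))[:,0]
X=np.c_[uu,np.ones(len(uu))]*d[v,u][:,None]; X=X@T[:3,:3].T+T[:3,3]; L=(X-p)@O
h=-L[:,0]-.033
for a in np.arange(-.01,.13,.01):
    m=(h>a)&(h<a+.01)
    if m.sum()>20: print(round(a,3),m.sum(),'y',np.percentile(L[m,1],[0.5,99.5]).round(3),'z',np.percentile(L[m,2],[0.5,99.5]).round(3))
E
```

```text
(-2.5, 24.5, 0) -> (-2.5, 34, 0) {'brush': 0.0, 'finger': 6.5, 'body': 29.8}
(-2.5, 34, 0) -> (-38.5, 34, 0) {'brush': 9.0, 'finger': 5.3, 'body': 32.0}
(-38.5, 34, 0) -> (-38.5, 44, 8) {'brush': 7.3, 'finger': 5.3, 'body': 32.0}
(-38.5, 44, 8) -> (-36.5, 49, 15) {'brush': 6.0, 'finger': 11.6, 'body': 33.5}
(-36.5, 49, 15) -> (-30.5, 54, 22) {'brush': 6.0, 'finger': 11.9, 'body': 31.1}
(-30.5, 54, 22) -> (-22.5, 60, 26) {'brush': 6.8, 'finger': 16.6, 'body': 31.1}
(-22.5, 60, 26) -> (2.5, 80, 28) {'brush': 2.7, 'finger': 24.8, 'body': 32.5}
(2.5, 80, 28) -> (32.5, 110, 28) {'brush': 1.4, 'finger': 41.7, 'body': 50.2}
(32.5, 110, 28) -> (32.5, 190, 28) {'brush': 32.0, 'finger': 45.2, 'body': 86.0}
-0.01 95 y [-0.017  0.018] z [-0.009  0.01 ]
0.0 1045 y [-0.03   0.031] z [-0.011  0.011]
0.01 1519 y [-0.03   0.031] z [-0.011  0.011]
0.02 1691 y [-0.03   0.031] z [-0.011  0.011]
0.03 2475 y [-0.036  0.036] z [-0.013  0.011]
0.04 4944 y [-0.049  0.049] z [-0.014  0.011]
0.05 13344 y [-0.052  0.052] z [-0.013  0.012]
0.06 10702 y [-0.056  0.057] z [-0.018  0.012]
0.07 18732 y [-0.059  0.059] z [-0.018  0.002]
0.08 10092 y [-0.057  0.056] z [-0.02  -0.007]
0.09 1237 y [-0.02   0.021] z [-0.021 -0.018]
```

>>> apply_moves([
  [[0,0,-0.03],[0.015,0,-0.04],-0.43],
  [[0,0,-0.03],[0.0325,-0.0006,-0.08],-0.43],
  [[0,0,-0.03],[0.0325,-0.0006,-0.12],-0.43],
  [[0,0,-0.03],[0.0325,-0.0006,-0.14],-0.43],
  [[0,0,-0.03],[0.0325,-0.0006,-0.14],-0.43],
])

```text
time_s: 12.18
ee_pos: [0.5632, 0.0007, 0.0973]
orientation: [[-0.002, -0.158, -0.987], [-0.002, -0.987, 0.158], [-1.0, 0.002, 0.001]]
force: [-0.9, 0.2, 0.2]
opening: 0.0244
```

```bash
python3 - <<'E'
from h import *
np.set_printoptions(precision=4,suppress=True)
s=get_state(); T=np.array(get_calibration('wrist')['T']); im,d=get_image('wrist'); save(im,'w5.png')
p=np.array(s['ee_pos']);O=np.array(s['orientation']); print(p,O,s['opening'])
c=get_calibration('wrist');K=np.array([[c['fx'],0,c['cx']],[0,c['fy'],c['cy']],[0,0,1]])
v,u=np.where((d>0)&(d<.17)); uu=cv2.undistortPoints(np.c_[u,v][:,None].astype(float),K,np.array(c['dist'],float))[:,0]
X=np.c_[uu,np.ones(len(uu))]*d[v,u][:,None]; X=X@T[:3,:3].T+T[:3,3]; L=(X-p)@O
h=-L[:,0]-.033
ok=v>285
for a in np.arange(-.012,.08,.004):
    m=(h>a)&(h<a+.004)&ok
    if m.sum()>20: print(round(a,3),m.sum(),'y',np.percentile(L[m,1],[0.5,99.5]).round(3),'z',np.percentile(L[m,2],[0.5,99.5]).round(3))
G=(im[:,:,1].astype(int)-im[:,:,0])>30
R=np.array([[.9917,.1288],[-.1288,.9917]])
for r in range(100,290,25):
    xs=np.where(G[r,230:420])[0]+230
    if len(xs): q=at_z('wrist',(xs.mean(),r),.032,T); L=(q-p)@O; print(r,xs.min(),xs.max(),q,'tool y',L[1],'z',L[2])
E
sed -i '/  s=-8/,$d' sim.py; sed -i "s/box(-13,13,-12,61)/box(-15,15,-8,65)/;s/box(-44,44,61,100)/box(-44,44,65,100)/" sim.py
cat >> sim.py <<'E'
    s=-8; x0=5.5+s
    run(s,[(x0,24.5,0),(x0,34,0),(x0-36,34,0),(x0-36,44,8),(x0-34,49,15),(x0-28,54,22),(x0-20,60,26),(x0+14,80,28),(x0+49,105,28),(x0+49,190,28)])
E
python3 sim.py
```

```text
[0.5632 0.0007 0.0973] [[-0.0017 -0.1581 -0.9874]
 [-0.0016 -0.9874  0.1581]
 [-1.      0.0018  0.0015]] 0.024415250814576215
-0.004 83 y [-0.018  0.017] z [-0.011  0.007]
0.0 323 y [-0.024  0.024] z [-0.012  0.011]
0.004 437 y [-0.025  0.025] z [-0.011  0.01 ]
0.008 516 y [-0.025  0.026] z [-0.011  0.011]
0.012 541 y [-0.025  0.026] z [-0.011  0.01 ]
0.016 597 y [-0.025  0.026] z [-0.012  0.011]
0.02 672 y [-0.025  0.026] z [-0.012  0.01 ]
0.024 615 y [-0.026  0.026] z [-0.012  0.01 ]
0.028 502 y [-0.019  0.019] z [-0.012  0.011]
0.032 1326 y [-0.022  0.021] z [-0.012  0.011]
0.036 764 y [-0.033  0.034] z [-0.014  0.007]
0.04 1782 y [-0.042  0.043] z [-0.014  0.008]
0.044 2097 y [-0.045  0.045] z [-0.014  0.008]
0.048 5260 y [-0.046  0.046] z [-0.014  0.012]
0.052 6102 y [-0.048  0.048] z [-0.013  0.012]
0.056 3202 y [-0.05  0.05] z [-0.014  0.012]
0.06 3799 y [-0.052  0.052] z [-0.017  0.012]
0.064 4588 y [-0.054  0.054] z [-0.018  0.009]
0.068 6822 y [-0.056  0.056] z [-0.018  0.005]
0.072 7368 y [-0.058  0.058] z [-0.018  0.001]
0.076 7770 y [-0.059  0.058] z [-0.018 -0.003]
125 
[... 629 characters left out ...]
 24.5, 0) -> (-2.5, 34, 0) {'brush': 0.0, 'finger': 10.5, 'body': 32.9}
(-2.5, 34, 0) -> (-38.5, 34, 0) {'brush': 9.0, 'finger': 8.1, 'body': 36.0}
(-38.5, 34, 0) -> (-38.5, 44, 8) {'brush': 7.3, 'finger': 8.1, 'body': 36.0}
(-38.5, 44, 8) -> (-36.5, 49, 15) {'brush': 6.0, 'finger': 9.6, 'body': 37.4}
(-36.5, 49, 15) -> (-30.5, 54, 22) {'brush': 6.0, 'finger': 9.9, 'body': 34.8}
(-30.5, 54, 22) -> (-22.5, 60, 26) {'brush': 6.8, 'finger': 14.5, 'body': 34.8}
(-22.5, 60, 26) -> (11.5, 80, 28) {'brush': 6.7, 'finger': 22.8, 'body': 36.1}
(11.5, 80, 28) -> (46.5, 105, 28) {'brush': 7.8, 'finger': 35.6, 'body': 54.3}
(46.5, 105, 28) -> (46.5, 190, 28) {'brush': 39.7, 'finger': 38.2, 'body': 89.8}
```

>>> apply_moves([
  [[0,0,0],[0.001,-0.001,-0.03],-0.43],
  [[0,0,0],[0.001,-0.001,-0.06],-0.43],
  [[0,0,0],[0.001,-0.001,-0.08],-0.43],
  [[0,0,0],[0.001,-0.001,-0.095],-0.43],
  [[0,0,0],[0.001,-0.001,-0.106],-0.43],
  [[0,0,0],[0.001,-0.001,-0.106],-0.43],
])

```text
time_s: 12.98
ee_pos: [0.5654, -0.0006, -0.0071]
orientation: [[0.001, -0.158, -0.987], [-0.002, -0.987, 0.158], [-1.0, 0.002, -0.001]]
force: [0.4, -0.0, -0.2]
opening: 0.0249
```

>>> apply_moves([
  [[0,0,0],[0,0,0],-0.6],
  [[0,0,0],[0,0,0],-0.75],
  [[0,0,0],[0,0,0],-1],
  [[0,0,0],[0,0,0],-1],
  [[0,0,0],[0,0,0],-1],
])

```text
time_s: 13.6
ee_pos: [0.5662, -0.0007, -0.0061]
orientation: [[0.003, -0.158, -0.987], [-0.003, -0.987, 0.158], [-1.0, 0.002, -0.003]]
force: [-2.0, 0.8, 6.2]
opening: 0.0115
```

The grip holds at 11.5 mm but pushes up with 6 N, so the tips may sit too high on the handle. I grip again about 6 mm lower.

>>> apply_moves([
  [[0,0,0],[0,0,0],-0.43],
  [[0,0,0],[0,0,0],-0.43],
  [[0,0,0],[-0.001,0,-0.003],-0.43],
  [[0,0,0],[-0.001,0,-0.007],-0.43],
  [[0,0,0],[-0.001,0,-0.007],-0.43],
])

```text
time_s: 14.22
ee_pos: [0.5646, -0.0006, -0.0138]
orientation: [[0.001, -0.158, -0.987], [-0.002, -0.987, 0.158], [-1.0, 0.002, -0.002]]
force: [0.0, -0.1, 0.1]
opening: 0.0243
```

>>> apply_moves([
  [[0,0,0],[0,0,0],-0.6],
  [[0,0,0],[0,0,0],-0.75],
  [[0,0,0],[0,0,0],-1],
  [[0,0,0],[0,0,0],-1],
  [[0,0,0],[0,0,0],-1],
])

```text
time_s: 14.85
ee_pos: [0.5647, -0.0006, -0.0137]
orientation: [[0.001, -0.158, -0.987], [-0.002, -0.987, 0.158], [-1.0, 0.002, -0.002]]
force: [-0.3, 0.4, 1.0]
opening: 0.0119
```

>>> apply_moves([
  [[0,0,0],[0,0,0.005],-1],
  [[0,0,0.01],[0,0,0.0095],-1],
  [[0,0,0.02],[-0.005,0,0.0095],-1],
  [[0,0,0.03],[-0.015,0.0002,0.0095],-1],
  [[0,0,0.03],[-0.025,0.0004,0.0095],-1],
  [[0,0,0.03],[-0.0362,0.0006,0.0095],-1],
  [[0,0,0.03],[-0.0362,0.0006,0.0095],-1],
])

```text
time_s: 15.72
ee_pos: [0.5272, 0.0002, -0.0045]
orientation: [[0.0, -0.129, -0.992], [-0.002, -0.992, 0.129], [-1.0, 0.002, -0.001]]
force: [0.8, 0.3, -0.5]
opening: 0.0119
```

```bash
python3 - <<'E'
from h import *
np.set_printoptions(precision=4,suppress=True)
s=get_state(); print(s['time_s'],s['ee_pos'],s['opening'],s['force'])
im,_=get_image('scene'); a=cv2.resize(im[235:355,270:430],(533,400)); 
w,_=get_image('wrist'); b=cv2.resize(w,(533,400)); T=np.array(get_calibration('wrist')['T'])
save(np.vstack([a[:300],b[:300]]),'c6.png')
ex=np.array([.9917,-.1288]);ey=np.array([.1288,.9917])
# rows from present pose (grasp dx,dz,theta)
for x,z,t in [(0,5,4),(0,10,8),(1,12.5,11.5),(2,15,15),(5,17.5,18.5),(8,20,22),(12,23,24),(16,26,26),(27,32.5,27),(38,39,27.5),(50,46,28),(68,58.5,28),(85,71,28),(85,111,28),(85,155,28)]:
    q=np.radians(t); sx=x+46*np.sin(q); sz=z+46*(1-np.cos(q)); print(t,-np.round(q*ey,3),np.round(sx*ex/1000,4),round(sz/1000,4))
E
```

```text
15.725 [ 0.5272  0.0002 -0.0045] 0.011865745595175819 [ 0.8488  0.3485 -0.5039]
4 [-0.009 -0.069] [ 0.0032 -0.0004] 0.0051
8 [-0.018 -0.138] [ 0.0063 -0.0008] 0.0104
11.5 [-0.026 -0.199] [ 0.0101 -0.0013] 0.0134
15 [-0.034 -0.26 ] [ 0.0138 -0.0018] 0.0166
18.5 [-0.042 -0.32 ] [ 0.0194 -0.0025] 0.0199
22 [-0.049 -0.381] [ 0.025  -0.0032] 0.0233
24 [-0.054 -0.415] [ 0.0305 -0.004 ] 0.027
26 [-0.058 -0.45 ] [ 0.0359 -0.0047] 0.0307
27 [-0.061 -0.467] [ 0.0475 -0.0062] 0.0375
27.5 [-0.062 -0.476] [ 0.0587 -0.0076] 0.0442
28 [-0.063 -0.485] [ 0.071  -0.0092] 0.0514
28 [-0.063 -0.485] [ 0.0889 -0.0115] 0.0639
28 [-0.063 -0.485] [ 0.1057 -0.0137] 0.0764
28 [-0.063 -0.485] [ 0.1057 -0.0137] 0.1164
28 [-0.063 -0.485] [ 0.1057 -0.0137] 0.1604
```

View pics/c6.png

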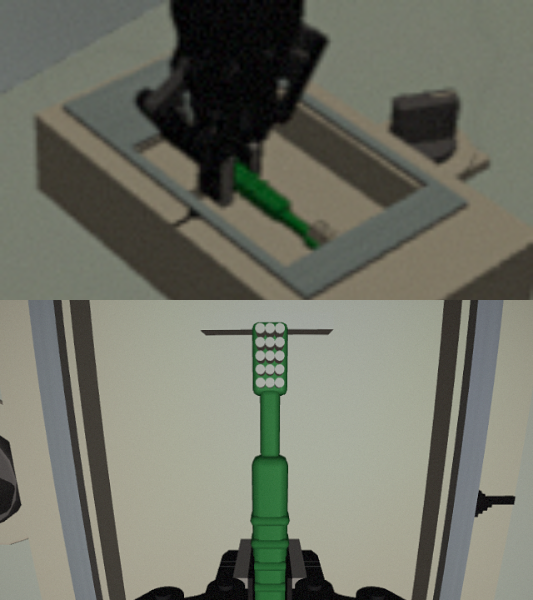

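The brush is lifted and slid back: its head shows fully at wrist crop (270,355), inside the window, and the fingers are clear. Next I tilt the head up and draw it out.

>>> apply_moves([
  [[-0.009,-0.069,0],[0.0032,-0.0004,0.0051],-1],
  [[-0.018,-0.138,0],[0.0063,-0.0008,0.0104],-1],
  [[-0.026,-0.199,0],[0.0101,-0.0013,0.0134],-1],
  [[-0.034,-0.26,0],[0.0138,-0.0018,0.0166],-1],
  [[-0.042,-0.32,0],[0.0194,-0.0025,0.0199],-1],
  [[-0.049,-0.381,0],[0.025,-0.0032,0.0233],-1],
  [[-0.054,-0.415,0],[0.0305,-0.004,0.027],-1],
  [[-0.054,-0.415,0],[0.0305,-0.004,0.027],-1],
])

```text
time_s: 16.82
ee_pos: [0.5594, -0.0041, 0.0232]
orientation: [[0.405, -0.13, -0.905], [-0.055, -0.992, 0.117], [-0.913, 0.002, -0.409]]
force: [-0.1, 0.1, -0.4]
opening: 0.0112
```

```bash
python3 - <<'E'
from h import *
np.set_printoptions(precision=4,suppress=True)
s=get_state(); print(s['time_s'],s['ee_pos'],s['orientation'],s['opening'],s['force'],s['torque'])
a,_=get_image('scene');b,_=get_image('side')
save(np.vstack([cv2.resize(a[225:345,270:430],(533,400))[:300],cv2.resize(b[140:260,290:450],(533,400))[:300]]),'c7.png')
E
```

```text
16.825 [ 0.5594 -0.0041  0.0232] [[ 0.4051 -0.1296 -0.9051]
 [-0.0548 -0.9916  0.1174]
 [-0.9126  0.002  -0.4087]] 0.011243542317179056 [-0.1455  0.1154 -0.4215] [-0.0269  0.1774  0.078 ]
```

View pics/c7.png

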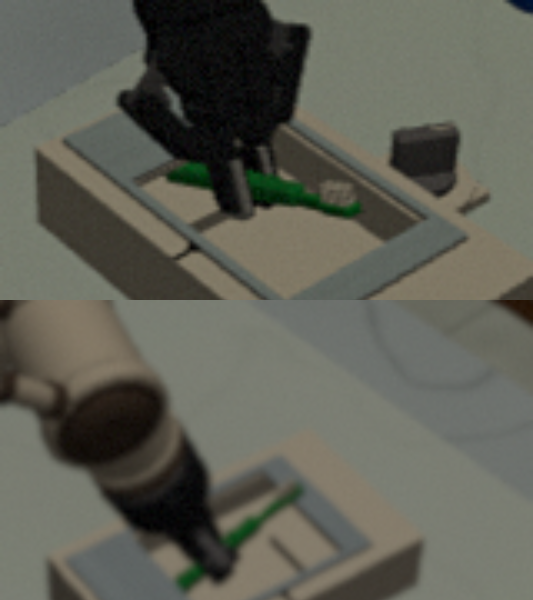

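The brush has tilted free of the case with no force. Before going on I check its actual tilt from the depth.

```bash
cat > b.py <<'E'
from h import *
np.set_printoptions(precision=1,suppress=True)
R=np.array([[.9917,-.1288,0],[.1288,.9917,0],[0,0,1]])
for cam in ['scene','side','wrist']:
    T=np.array(get_calibration(cam)['T']); im,d=get_image(cam); i=im.astype(int)
    m=(i[:,:,1]-i[:,:,0]>25)&(i[:,:,1]-i[:,:,2]>20)&(d>0); P=[]
    for v,u in zip(*np.where(m)):
        o,dd=ray(cam,(u,v),T) if cam!='wrist' or v%6==0 and u%3==0 else (None,None)
        if o is not None: P.append(o+dd*d[v,u])
    P=(np.array(P)-[.5665,-.0044,.008])@R.T*1000
    P=P[(abs(P[:,0])<180)&(abs(P[:,1])<60)&(P[:,2]>0)]
    if len(P)<20: print(cam,len(P)); continue
    for a in np.arange(-120,170,15):
        k=P[(P[:,0]>a)&(P[:,0]<a+15)]
        if len(k)>4: print(cam,len(k),np.median(k,0))
    k=np.polyfit(P[:,0],P[:,2],1); print(cam,'fit tilt deg',np.degrees(np.arctan(k[0])),'range',P.min(0),P.max(0))
E
python3 b.py
```

```text
scene 14 [-78.6  -7.1  33. ]
scene 32 [-67.5  -6.4  42.3]
scene 14 [-56.6  -7.2  45.9]
scene 14 [-19.2   1.   65.2]
scene 42 [-6.9 -6.4 68.5]
scene 34 [ 7.6 -5.7 74.6]
scene 34 [20.  -3.7 78.9]
scene 12 [36.8 -4.6 84.2]
scene 15 [53.  -5.9 90.2]
scene 11 [61.9 -2.7 93.2]
scene fit tilt deg 22.242533940712416 range [-87.5 -20.3  27.6] [63.2  6.7 95.9]
side 20 [-49.8  -3.2  52.8]
side 8 [-40.5  -1.1  51.8]
side 16 [-5.8 -2.2 71.7]
side 19 [ 6.1 -3.4 75.7]
side 8 [23.2 -1.5 78.2]
side 6 [34.4 -3.5 84.9]
side fit tilt deg 20.42270136989761 range [-57.7 -16.9  43.9] [53.9  6.2 94.4]
wrist 78 [-52.6  -0.7  51.8]
wrist 98 [-37.4  -0.6  58.9]
wrist 102 [-20.7  -0.7  65.9]
wrist 113 [-7.7 -0.6 71.5]
wrist 124 [ 7.8 -0.6 78. ]
wrist 69 [21.8 -0.6 80.7]
wrist 62 [37.4 -0.6 86.2]
wrist 31 [51.8  1.1 92.4]
wrist fit tilt deg 20.944304872459302 range [-59.2  -7.5  46.1] [ 58.7   5.9 114.6]
```

The tilt is about 22° and clearances are as planned. I draw it out along its own axis, then straight up.

>>> apply_moves([
  [[0,0,0],[0.015,-0.0019,0.007],-1],
  [[0,0,0],[0.03,-0.0039,0.014],-1],
  [[0,0,0],[0.045,-0.0058,0.021],-1],
  [[0,0,0],[0.06,-0.0078,0.028],-1],
  [[0,0,0],[0.066,-0.0085,0.04],-1],
  [[0,0,0],[0.066,-0.0085,0.065],-1],
  [[0,0,0],[0.066,-0.0085,0.1],-1],
  [[0,0,0],[0.066,-0.0085,0.13],-1],
])

```text
time_s: 18.08
ee_pos: [0.6253, -0.0126, 0.1547]
orientation: [[0.405, -0.129, -0.905], [-0.055, -0.992, 0.117], [-0.913, 0.002, -0.409]]
force: [-0.8, 0.8, 0.7]
opening: 0.0121
```

>>> apply_moves([
  [[0,0,0],[0,0,0.02],-1],
  [[0,0,0],[0,0,0.02],-1],
  [[0,0,0],[0,0,0.02],-1],
])

```text
time_s: 18.45
ee_pos: [0.6244, -0.0124, 0.1734]
orientation: [[0.403, -0.129, -0.906], [-0.054, -0.992, 0.117], [-0.913, 0.002, -0.407]]
force: [0.3, 0.1, -1.1]
opening: 0.012
```

```bash
sed -i 's/\[:,0\])<180/[:,0])<250/;s/(-120,170,15)/(-120,230,40)/' b.py; python3 b.py; python3 - <<'E'
from h import *
np.set_printoptions(precision=4,suppress=True)
s=get_state(); print(s['time_s'],s['ee_pos'],s['opening'],s['force'])
a,_=get_image('scene');save(a,'end.png'); pinp={q:[(round(x['score'],2),np.round(x['location'],1)) for x in pinpoint('scene',q)[:2]] for q in ('pointer','mark','dispenser','pillbox','tray')}; print(pinp)
for z in [.13,.18]: pass
save(np.hstack([a[120:420,180:440],cv2.resize(a[250:340,280:370],(300,300),interpolation=cv2.INTER_CUBIC)]),'c8.png')
E
```

```text
scene 38 [  7.   -6.5 195. ]
scene 24 [ 49.9  -3.7 215.9]
scene 43 [ 84.3  -4.6 228.6]
scene 29 [126.   -4.  241.8]
scene fit tilt deg 22.522627605595265 range [-29.1  -8.6 177.3] [128.3  17.4 244.7]
side 9 [-27.2  -4.3 181.9]
side 26 [  6.6  -1.2 196.3]
side 15 [ 86.1  -2.  229.8]
side fit tilt deg 22.719069179211036 range [-31.1 -15.  175.8] [112.5   7.5 239.7]
wrist 52 [ 10.6  -0.5 200.2]
wrist 106 [ 48.5  -0.5 216.7]
wrist 69 [ 87.2  -0.4 230.3]
wrist 11 [122.5   1.3 243.9]
wrist fit tilt deg 21.001461428247463 range [  5.7  -7.3 194.6] [124.3   6.1 244.7]
18.6 [ 0.6243 -0.0124  0.1729] 0.01172158846597332 [-0.9623  0.9742 -0.7781]
{'pointer': [(0.96, array([326.7, 299.5]))], 'mark': [(0.85, array([323.7, 301.5]))], 'dispenser': [(0.67, array([243.9, 437.3]))], 'pillbox': [(0.97, array([432. , 224.7]))], 'tray': [(0.87, array([186., 372.]))]}
```

View pics/c8.png

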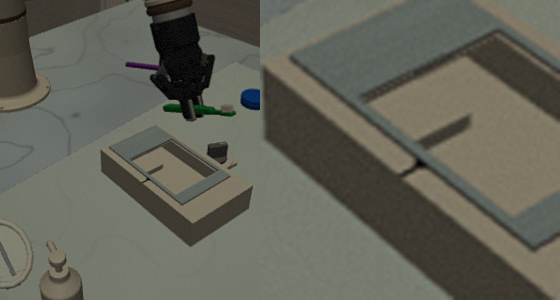

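The brush is out and held, its lowest part about 11 cm above the case. The pointer (right crop, about 418,162) still meets the mark line, and the other things have not moved. I hand in.

```bash
python3 -c "
from workcell import *
print(sign_off())"
```

```text
the job is handed in; nothing more can be done
None
```

I turned the knob until the pointer stood at the mark, then gripped the green brush, lifted it and slid it back. I tilted it about 22° head-up, drew it out through the window along its axis, and handed the job in with the brush held in the air. It took about 18.6 s.

**Last checks**
- **Pointer:** after I let go of the knob it was about 0.4 mm from the mark line. In the last picture it still met the line.
- **Brush:** its lowest point is about 11 cm above the case. The grip reads 12 mm open, and the readings I took between the moves out of the case showed only about 1 N.
- **Other things:** dispenser and pill box show within about 1 pixel of where they were. The tray point reads (186,372) against (182,374) at first. I put that down to detector scatter, as the arm did not go near it after the first pass.

**What disagreed**
- **Fingertips:** they really end about 33 mm behind the reported TCP, so my first grip closed in the air above the knob. I corrected for this from the cameras.
- **Brush grip:** my first grip on the brush sat slightly high and pushed up with 6 N, so I released it and gripped about 7 mm lower.

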